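Unlock and open the workshop bolt drawer

ROBOT

A 7-joint arm with a two-finger parallel gripper is mounted at the origin on the work surface. World frame = base frame: x ahead of the robot, y to its left, z up, the work surface at z = 0. Lengths are in m, angles in rad, forces in N, time in s.
With the tool pointing down it reaches from about 0.35 to 0.9 m from the base axis. Payload 19.9 kg.
Tool frame: the origin (TCP) lies on the centre line of the jaws, within the pads' length; the fingertips stand 8 mm ahead of it and the grasp point (between the pads) lies 11 mm behind it (tip_reach is the distance from the TCP to the fingertips, in m); y points along the fingers, x is the direction in which the jaws open and shut, and the axes are right-handed (so a half turn about y gives the same grasp; the last joint's range is limited). The gripper opens to 85 mm and grips with 20 to 120 N. Pads are 22 mm wide; open, the fingers measure 114 mm over their backs; the gripper's body (76 mm by 85 mm) begins 54 mm behind the grasp point. The pads swing forward as they close: fully open they stand 13 mm farther back than shut.
Start: joints at [-1.286, 0.417, -0.01, 1.614, 0.005, 1.111, -0.053], TCP at [0.201, 0.592, 0.239] pointing down, gripper open.
Joint ranges: [-2.81, 2.81], [-0.39, 2.02], [-1.27, 1.25], [0.06, 2.57], [-1.19, 4.33], [0.19, 2], [-2.82, 2.82]. Speed limits (rad/s): [1.89, 1.89, 2.39, 2.39, 3.01, 3.01, 3.01].

INTERFACE

Orientations are given as [roll, pitch, yaw] about the fixed x, y, z axes, in that order (R = Rz(yaw) Ry(pitch) Rx(roll)).
In Python, from plant import sense, get_image, hand_in, tip_reach gives the robot as it stands. The module is installed in compiled form; this text tells all that it offers.
- The arm moves only by the shell command python3 -m crank 'ROWS'. ROWS is JSON, a list of rows, each an object with "grip": the opening, from 0 (shut) to 1 (fully open); "delta_pos": the shift along the tool's x, y, z in mm, a list of three; "twist": the turn, a rotation vector about the tool's x, y, z in degrees, a list of three. In form: [{"grip": grip, "delta_pos": [tx, ty, tz], "twist": [ax, ay, az]}, ...]. A call has 1 to 12 rows; each row shifts and turns the commanded pose from where the row before left it, along the tool's axes as they then stand; what a row does not reach is not made up. A row lasts 1/12 s, in which the tool goes at most 41.7 mm and 7.16 degrees, less where a joint would pass 70% of its speed; a pose out of reach is approached as far as the arm can. A call is refused whole if a number of a shift passes 41.7 or a number of a turn 7.16, either way. A call with a gripper value outside its range is refused whole. The fingers move at their own pace and stop on an object; the grip force is fixed at half the most. Time passes only in rows, so rows that do not move let the fingers close. It gives the time, the measured TCP pose, the force and the opening at its end, in the units of the state.
- sense(): the state, without advancing time (a new reading comes with each control period).
- get_image(name): name is "scene" or "top"; returns a dict with "img" (420x560x3 uint8, red, green, blue), "camera_matrix" (3x3 intrinsics, pixels), "pose" (4x4, takes a point from camera to world coordinates). Camera axes: x right, y up, looking along -z (the intrinsics and any distortion apply to the point x, -y, -z); pixel columns grow to the right and rows downward; lengths in m; the calibration is good to about 2 mm. A picture is of the moment at which its call begins. There is no depth.
- hand_in(): hands the job in, once; it reports no verdict.
The state is a dict: "clock": time; "q": joint angles; "joint_vel": joint speeds; "joint_efforts": joint torques, N m; "eef_pos": TCP position; "tool_rot": TCP orientation; "ft_force": force on the tool from outside, world axes, zero at the start; "ft_torque": the same for the moment, N m; "gripper_width": opening from 0.0 (shut) to 1.0 (fully open).
Only numpy, scipy, OpenCV 4.12 (cv2) and the standard library are available. Lean on these libraries where they do the work, as an engineer would, in place of code of your own. Each camera call takes 0.05 s, during which the arm holds its last target.

TASK

Two small steel drawer chests stand on the workshop bench, each locked by a steel stay that pivots beside the lid hinge at the back and drops in front of two lugs on the drawer. On the chest whose drawer has the bar handle, swing the stay up and back, well past half-way to upright, so that it stays up; then pull that drawer at least three quarters of the way out, and let go. Leave the other chest, with the round knob, locked as it is.

Things in the scene. Friction and masses are not known exactly. Their poses are not given: they have to be found in the camera images.
- chest: Grey steel chest fixed to the bench, 140 deep (x) x 180 wide (y) x 75 mm high to the top of its dark lid (leave that shut), told from the like neighbour by its drawer's bar handle. Origin: centre of its underside, on the bench; z up; the drawer front faces its own -x, at x = -70. All offsets here are in this frame, mm. The neighbour has the same stay and lugs, but a round black knob.
- stay_bar (a point): Middle of the cross-bar of this chest's stay, a U-shaped bail of 10 mm round steel rod. Bar along y, 140 between the arms, at (-78, 0, 107) while locked, 32 above the lid; arms run back to pivots at (60, +-70, 85) by the lid hinge. Right behind the bar, at y = +-55, stand two steel lugs of the drawer, 14 wide, x -70 to -64, up to z 117; the bar's middle is free all round.
- drawer_handle (a point): Middle of the drawer's bar handle: 10 mm round steel rod along y, 90 long, at (-120, 0, 50) with the drawer shut, its axis 50 in front of the drawer front and 25 below the lid's top.
- stay (a joint): Angle of this stay in rad: 0 = down and locked (at the start), growing as the cross-bar swings up and back about the pivots; the bar is straight above them at 1.41, stop at 1.5. Stiff pivots: it stays where left; lifting at the bar takes about 2 N. While down it blocks the lugs after 3 mm of drawer travel.
- drawer (a joint): How far this drawer is out, in m: 0 = shut, 0.09 = the stop. It slides along the chest's -x and carries its handle and lugs; takes about 2 N and stays where left.
- spare_stay (a joint): Angle in rad of the stay of the neighbouring chest (the one with the round knob), 0 = down and locked; to be left at 0.

How it is judged:
By the outcome, as a careful person would: the job done as asked, in the order asked, and still so for the second after the job is handed in, with the robot touching nothing.
It also fails if it takes over 45 s, if anything falls off the work surface, if the arm or the gripper's body presses on something with over 40 N, if the wrist force passes 120 N, or if a joint passes its speed limit or range.

## Working session

There is one attempt and no reset: what is moved stays moved. The work goes in short steps, Python scripts to look and compute and a shell command to move; the robot and the scene stay as the last step left them, time stands still between calls to the robot, and variables do not carry over. Pictures are saved under pics/ and viewed, and the job is handed in when it is done.

```bash
mkdir -p pics; python3 - <<'E'
from plant import sense,get_image,tip_reach
import cv2
s=sense()
for k in s: print(k,s[k])
print(tip_reach)
for n in("scene","top"):
    d=get_image(n); cv2.imwrite(f"pics/{n}0.png",d["img"][:,:,::-1]); print(n,d["camera_matrix"],d["pose"],[k for k in d])
E
```

```text
clock 0.0
q [-1.28546492  0.41797056 -0.01029236  1.6141887   0.00467865  1.1107036
 -0.05300313]
joint_vel [-1.51800662e-03 -5.66850130e-04 -1.26507589e-03  1.00759477e-03
 -1.11586990e-04 -2.47152666e-05 -5.86519087e-04]
joint_efforts [-5.41395038e-04 -8.64425969e+01  6.78550377e-01 -4.34926486e+01
  1.91471499e-02  7.18192066e-03  7.43537566e-05]
eef_pos [0.20055125 0.59158276 0.23865633]
tool_rot [-1.57087419e+00  1.24384275e-03  1.24395083e+00]
ft_force [ 0.15188488 -0.19162589  0.50664307]
ft_torque [0.01299204 0.05610067 0.00734207]
gripper_width 0.9986899360099771
0.008
scene [[473.55289846   0.         280.58432879]
 [  0.         473.55289846 209.84129874]
 [  0.           0.           1.        ]] [[ 0.03937543 -0.56343478  0.82522168  1.36302867]
 [ 0.99915419  0.01240495 -0.03920492 -0.05528437]
 [ 0.01185258  0.82606741  0.56344667  0.61641233]
 [ 0.          0.          0.          1.        ]] ['img', 'camera_matrix', 'pose']
top [[442.52095602   0.         281.99829447]
 [  0.         442.52095602 203.42667017]
 [  0.           0.           1.        ]] [[ 0.01712717  0.98806798 -0.15306317  0.47444626]
 [-0.99984336  0.01760825  0.00178793 -0.00427871]
 [ 0.00446177  0.15300858  0.98821479  0.82386817]
 [ 0.          0.          0.          1.        ]] ['img', 'camera_matrix', 'pose']
```

View pics/scene0.png

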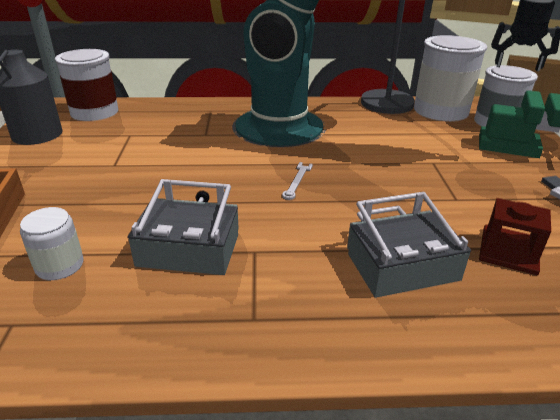

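View pics/top0.png

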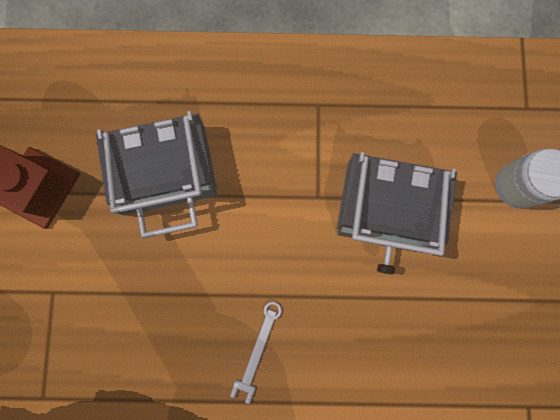

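The bar-handle chest is at the upper left of the top view, around (155,165), with its handle at about (167,233). The knob chest is at the right, around (400,200). I'll enlarge both.

```bash
python3 - <<'E'
import cv2
a=cv2.imread("pics/top0.png")[100:250,80:260]; cv2.imwrite("pics/top0c.png",cv2.resize(a,None,fx=4,fy=4,interpolation=cv2.INTER_CUBIC))
a=cv2.imread("pics/scene0.png")[180:300,340:490]; cv2.imwrite("pics/scene0c.png",cv2.resize(a,None,fx=5,fy=5,interpolation=cv2.INTER_CUBIC))
E
```

```text
(no output)
```

View pics/top0c.png

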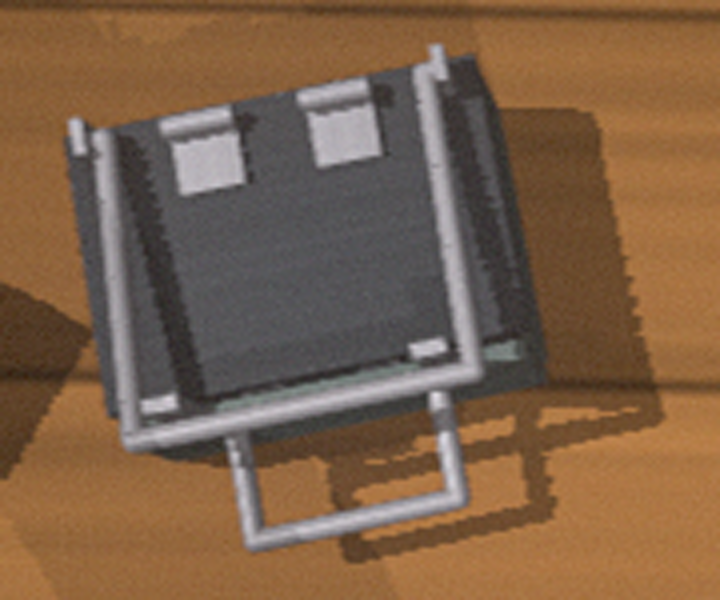

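View pics/scene0c.png

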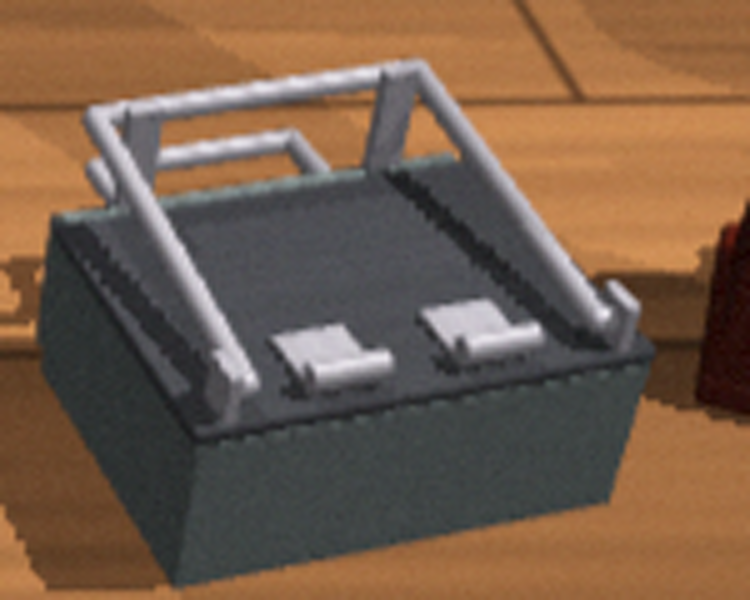

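```bash
cat > h.py <<'E'
import numpy as np, cv2
from scipy.optimize import least_squares
from plant import sense,get_image
def proj(d,P):
    T=d["pose"];K=d["camera_matrix"]
    c=(np.atleast_2d(P)-T[:3,3])@T[:3,:3]
    return np.c_[K[0,2]+K[0,0]*c[:,0]/-c[:,2], K[1,2]-K[1,1]*c[:,1]/-c[:,2]]
def c2w(p,L):
    c,s=np.cos(p[2]),np.sin(p[2]); L=np.atleast_2d(L)
    return np.c_[p[0]+c*L[:,0]-s*L[:,1],p[1]+s*L[:,0]+c*L[:,1],L[:,2]]
E
python3 - <<'E'
from h import *
t=get_image("top");s=get_image("scene")
L=np.array([[-78,70,107],[-78,-70,107],[-120,45,50],[-120,-45,50]])/1e3
pt=np.array([[133,440],[473,370],[256,541],[459,497]])/4+[80,100]
ps=np.array([[418,68],[97,117]])/5+[340,180]
f=lambda p:np.r_[(proj(t,c2w(p,L))-pt).ravel(),(proj(s,c2w(p,L[:2]))-ps).ravel()]
r=least_squares(f,[.6,.25,0]);print(r.x,r.fun.reshape(-1,2).round(1))
p=r.x;np.save("p.npy",p)
for n,l in dict(bar=[-.078,0,.107],handle=[-.12,0,.05]).items():print(n,c2w(p,l))
E=np.array([[60,70,85],[60,-70,85],[-67,55,117],[-67,-55,117],[-70,90,75],[70,90,75],[70,-90,75],[70,90,0],[70,-90,0]])/1e3
for nm,d,o,k in(("top",t,(80,100),4),("scene",s,(340,180),5)):
    a=cv2.imread(f"pics/{nm}0c.png")
    for q in proj(d,c2w(p,np.r_[L,E])):
        cv2.circle(a,tuple(int(v) for v in (q-o)*k),4,(0,0,255),-1)
    cv2.imwrite(f"pics/{nm}0f.png",a)
E
```

```text
[0.66091263 0.21921404 0.23262526] [[ 0.2  0.5]
 [-0.4  0. ]
 [-0.5 -0. ]
 [-0.5  0. ]
 [-0.7  1. ]
 [-0.7  0.9]]
bar [[0.58501359 0.20123248 0.107     ]]
handle [[0.54414488 0.1915501  0.05      ]]
```

View pics/top0f.png

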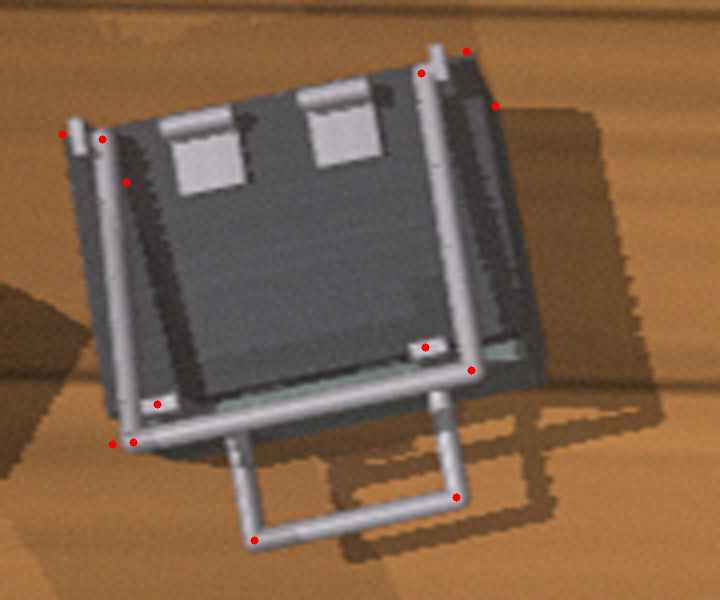

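View pics/scene0f.png

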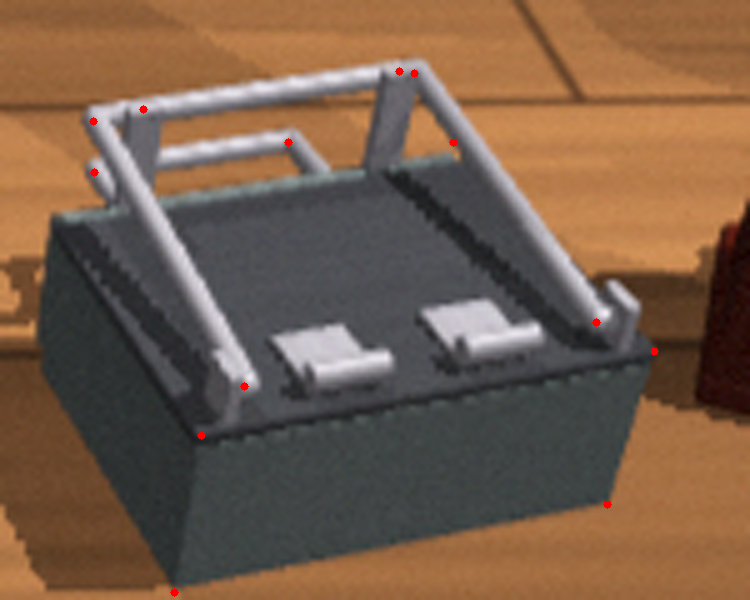

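The fit is good: residuals are under 1 px in both views, and the lugs, pivots and base corners land where they should. The chest origin is about (0.661, 0.219) with yaw 0.2326. The tool has to turn +57.9° about its y axis, then travel.

```bash
cat >> h.py <<'E'
from scipy.spatial.transform import Rotation as Ro
def go(local,dz=0):
    """tool-frame mm shift bringing TCP to chest-frame point"""
    p=np.load("p.npy"); s=sense(); R=Ro.from_euler("xyz",s["tool_rot"])
    d=R.inv().apply(c2w(p,np.array(local)/1e3)[0]-s["eef_pos"])*1e3
    Rt=Ro.from_euler("xyz",[-np.pi/2,0,p[2]])
    print("t",s["clock"],"shift",d.round(1),"twist",np.degrees((R.inv()*Rt).as_rotvec()).round(2),"F",s["ft_force"].round(1),"w",round(s["gripper_width"],3))
E
python3 -m crank '[{"grip":1,"delta_pos":[0,0,0],"twist":[0,6.4,0]},{"grip":1,"delta_pos":[0,0,0],"twist":[0,6.4,0]},{"grip":1,"delta_pos":[0,0,0],"twist":[0,6.4,0]},{"grip":1,"delta_pos":[0,0,0],"twist":[0,6.4,0]},{"grip":1,"delta_pos":[0,0,0],"twist":[0,6.4,0]},{"grip":1,"delta_pos":[0,0,0],"twist":[0,6.4,0]},{"grip":1,"delta_pos":[0,0,0],"twist":[0,6.4,0]},{"grip":1,"delta_pos":[0,0,0],"twist":[0,6.4,0]},{"grip":1,"delta_pos":[0,0,0],"twist":[0,6.4,0]},{"grip":1,"delta_pos":[0,0,0],"twist":[0,0,0]},{"grip":1,"delta_pos":[0,0,0],"twist":[0,0,0]}]'
python3 -c "
from h import *
go([-78,0,200])"
```

```text
clock: 1.12
eef_pos: [0.2004, 0.5919, 0.2391]
tool_rot: [-1.571, 0.0, 0.242]
ft_force: [0.2, -0.8, -0.0]
gripper_width: 1.001
t 1.1167 shift [ 279.5   39.3 -471.5] twist [ 0.02  0.56 -0.  ] F [ 0.2 -0.8 -0. ] w 1.001
```

```bash

python3 -m crank '[{"grip":1,"delta_pos":[20,0,-33.7],"twist":[0,0.56,0]},{"grip":1,"delta_pos":[20,0,-33.7],"twist":[0,0,0]},{"grip":1,"delta_pos":[20,0,-33.7],"twist":[0,0,0]},{"grip":1,"delta_pos":[20,0,-33.7],"twist":[0,0,0]},{"grip":1,"delta_pos":[20,0,-33.7],"twist":[0,0,0]},{"grip":1,"delta_pos":[20,0,-33.7],"twist":[0,0,0]},{"grip":1,"delta_pos":[20,0,-33.7],"twist":[0,0,0]},{"grip":1,"delta_pos":[20,0,-33.7],"twist":[0,0,0]},{"grip":1,"delta_pos":[20,0,-33.7],"twist":[0,0,0]},{"grip":1,"delta_pos":[20,0,-33.7],"twist":[0,0,0]},{"grip":1,"delta_pos":[20,0,-33.7],"twist":[0,0,0]},{"grip":1,"delta_pos":[20,0,-33.7],"twist":[0,0,0]}]'
python3 -m crank '[{"grip":1,"delta_pos":[20,0,-33.7],"twist":[0,0,0]},{"grip":1,"delta_pos":[20,0,-33.7],"twist":[0,0,0]},{"grip":1,"delta_pos":[0,0,0],"twist":[0,0,0]},{"grip":1,"delta_pos":[0,0,0],"twist":[0,0,0]},{"grip":1,"delta_pos":[0,0,0],"twist":[0,0,0]}]'
python3 -c "
from h import *
go([-78,0,100])"
```

```text
clock: 2.12
eef_pos: [0.5275, 0.2512, 0.2394]
tool_rot: [-1.571, -0.0, 0.234]
ft_force: [-0.4, 1.5, 0.2]
gripper_width: 0.996
clock: 2.53
eef_pos: [0.5804, 0.1964, 0.239]
tool_rot: [-1.571, 0.001, 0.232]
ft_force: [-0.2, 0.7, -1.0]
gripper_width: 0.996
t 2.5333 shift [  5.6 139.    3.6] twist [-0.01 -0.06 -0.03] F [-0.2  0.7 -1. ] w 0.996
```

```bash

python3 -m crank '[{"grip":1,"delta_pos":[5.6,20,3.6],"twist":[0,0,0]},{"grip":1,"delta_pos":[0,25,0],"twist":[0,0,0]},{"grip":1,"delta_pos":[0,25,0],"twist":[0,0,0]},{"grip":1,"delta_pos":[0,25,0],"twist":[0,0,0]},{"grip":1,"delta_pos":[0,20,0],"twist":[0,0,0]},{"grip":1,"delta_pos":[0,14,0],"twist":[0,0,0]},{"grip":1,"delta_pos":[0,10,0],"twist":[0,0,0]},{"grip":1,"delta_pos":[0,0,0],"twist":[0,0,0]},{"grip":1,"delta_pos":[0,0,0],"twist":[0,0,0]}]'
python3 - <<'E'
from h import *
go([-78,0,100])
for n,(r0,r1,c0,c1),k in(("top",(80,260,60,270),3),("scene",(120,300,320,500),3)):
    d=get_image(n); cv2.imwrite(f"pics/{n}1.png",cv2.resize(d["img"][r0:r1,c0:c1,::-1],None,fx=k,fy=k,interpolation=cv2.INTER_CUBIC))
E
```

```text
clock: 3.28
eef_pos: [0.585, 0.2017, 0.1006]
tool_rot: [-1.571, 0.0, 0.231]
ft_force: [-0.2, -0.8, 0.1]
gripper_width: 0.993
t 3.2833 shift [-0.1  0.6 -0.4] twist [-0.01 -0.11 -0.02] F [-0.2 -0.8  0.1] w 0.993
```

View pics/scene1.png

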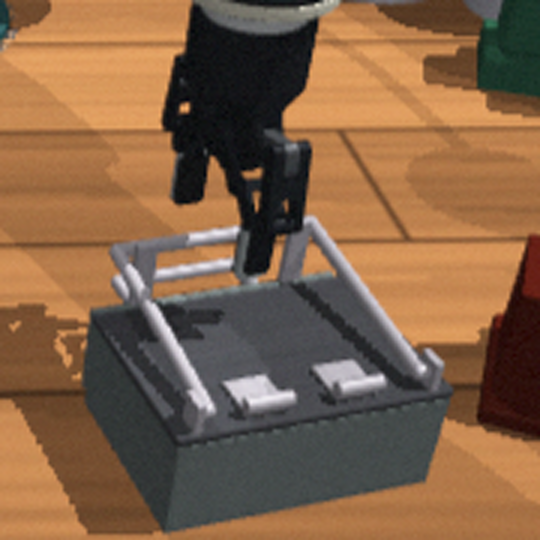

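View pics/top1.png

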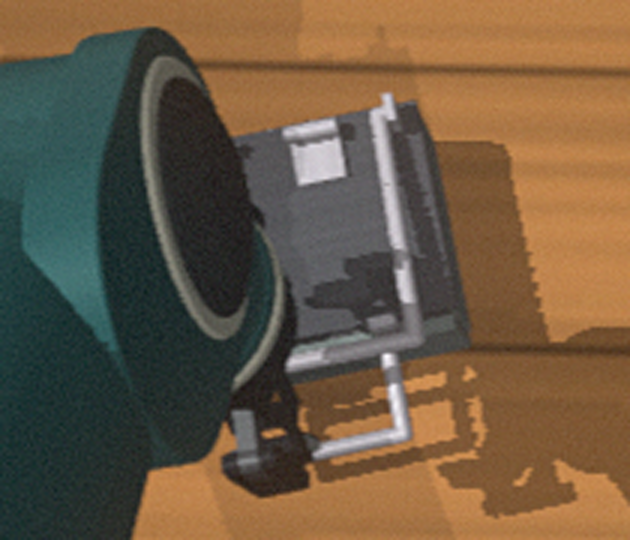

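Both views show the open jaws either side of the middle of the bar, with one finger in front of it (scene crop 190,190) and one behind (260,260), clear of the lugs. I'll close now.

```bash

python3 -m crank '[{"grip":0,"delta_pos":[0,0,0],"twist":[0,0,0]},{"grip":0,"delta_pos":[0,0,0],"twist":[0,0,0]},{"grip":0,"delta_pos":[0,0,0],"twist":[0,0,0]},{"grip":0,"delta_pos":[0,0,0],"twist":[0,0,0]},{"grip":0,"delta_pos":[0,0,0],"twist":[0,0,0]},{"grip":0,"delta_pos":[0,0,0],"twist":[0,0,0]},{"grip":0,"delta_pos":[0,0,0],"twist":[0,0,0]},{"grip":0,"delta_pos":[0,0,0],"twist":[0,0,0]},{"grip":0,"delta_pos":[0,0,0],"twist":[0,0,0]},{"grip":0,"delta_pos":[0,0,0],"twist":[0,0,0]}]'
python3 - <<'E'
from h import *
go([-78,0,96])
th=np.linspace(0,1.32,23)+np.arctan2(22,138); R=np.hypot(138,22)
P=np.c_[-R*np.cos(th),-R*np.sin(th)]
print(np.diff(P,axis=0).round(1).tolist())
E
```

```text
clock: 4.22
eef_pos: [0.5857, 0.2011, 0.1005]
tool_rot: [-1.571, -0.001, 0.229]
ft_force: [5.6, 1.8, 0.6]
gripper_width: 0.091
t 4.2167 shift [-0.6  4.5  0.3] twist [ 0.   -0.21  0.05] F [5.6 1.8 0.6] w 0.091
[[1.6, -8.2], [2.1, -8.1], [2.5, -8.0], [3.0, -7.8], [3.5, -7.6], [3.9, -7.4], [4.4, -7.2], [4.8, -6.9], [5.2, -6.6], [5.6, -6.3], [5.9, -5.9], [6.3, -5.5], [6.6, -5.2], [6.9, -4.8], [7.2, -4.3], [7.4, -3.9], [7.6, -3.4], [7.8, -3.0], [8.0, -2.5], [8.1, -2.0], [8.2, -1.5], [8.3, -1.0]]
```

Gripped: the opening of 0.091 is about the rod's size. I'll follow the arc, starting with a short test.

```bash

python3 -m crank '[{"grip":0,"delta_pos":[0.8,-4.1,0],"twist":[0,0,0]},{"grip":0,"delta_pos":[0.8,-4.1,0],"twist":[0,0,0]},{"grip":0,"delta_pos":[2.1,-8.1,0],"twist":[0,0,0]},{"grip":0,"delta_pos":[2.5,-8.0,0],"twist":[0,0,0]},{"grip":0,"delta_pos":[3.0,-7.8,0],"twist":[0,0,0]},{"grip":0,"delta_pos":[3.5,-7.6,0],"twist":[0,0,0]}]'
python3 - <<'E'
from h import *
th=0.3+np.arctan2(22,138); R=np.hypot(138,22)
go([60-R*np.cos(th),0,85+R*np.sin(th)-6.5])
E
```

```text
clock: 4.72
eef_pos: [0.5973, 0.2038, 0.14]
tool_rot: [-1.571, 0.001, 0.229]
ft_force: [4.6, 1.8, -8.4]
gripper_width: 0.09
t 4.7167 shift [ 0.1 -0.3  0.3] twist [ 0.01 -0.21 -0.08] F [ 4.6  1.8 -8.4] w 0.09
```

```bash

python3 -m crank '[{"grip":0,"delta_pos":[3.9,-7.4,0],"twist":[0,0,0]},{"grip":0,"delta_pos":[4.4,-7.2,0],"twist":[0,0,0]},{"grip":0,"delta_pos":[4.8,-6.9,0],"twist":[0,0,0]},{"grip":0,"delta_pos":[5.2,-6.6,0],"twist":[0,0,0]},{"grip":0,"delta_pos":[5.6,-6.3,0],"twist":[0,0,0]},{"grip":0,"delta_pos":[5.9,-5.9,0],"twist":[0,0,0]},{"grip":0,"delta_pos":[6.3,-5.5,0],"twist":[0,0,0]},{"grip":0,"delta_pos":[6.6,-5.2,0],"twist":[0,0,0]}]'
python3 - <<'E'
from h import *
th=0.78+np.arctan2(22,138); R=np.hypot(138,22)
go([60-R*np.cos(th),0,85+R*np.sin(th)-6.5])
E
python3 -m crank '[{"grip":0,"delta_pos":[6.9,-4.8,0],"twist":[0,0,0]},{"grip":0,"delta_pos":[7.2,-4.3,0],"twist":[0,0,0]},{"grip":0,"delta_pos":[7.4,-3.9,0],"twist":[0,0,0]},{"grip":0,"delta_pos":[7.6,-3.4,0],"twist":[0,0,0]},{"grip":0,"delta_pos":[7.8,-3.0,0],"twist":[0,0,0]},{"grip":0,"delta_pos":[8.0,-2.5,0],"twist":[0,0,0]},{"grip":0,"delta_pos":[8.1,-2.0,0],"twist":[0,0,0]},{"grip":0,"delta_pos":[8.2,-1.5,0],"twist":[0,0,0]},{"grip":0,"delta_pos":[8.3,-1.0,0],"twist":[0,0,0]},{"grip":0,"delta_pos":[0,0,0],"twist":[0,0,0]},{"grip":0,"delta_pos":[0,0,0],"twist":[0,0,0]}]'
python3 - <<'E'
from h import *
th=1.32+np.arctan2(22,138); R=np.hypot(138,22)
go([60-R*np.cos(th),0,85+R*np.sin(th)-6.5])
for n in("top","scene"):
    d=get_image(n); cv2.imwrite(f"pics/{n}2.png",d["img"][:,:,::-1])
E
```

```text
clock: 5.38
eef_pos: [0.6378, 0.2133, 0.1925]
tool_rot: [-1.57, 0.004, 0.229]
ft_force: [-22.8, -5.1, 22.8]
gripper_width: 0.087
t 5.3833 shift [1.2 1.3 0.4] twist [-0.04 -0.21 -0.24] F [-22.8  -5.1  22.8] w 0.087
clock: 6.3
eef_pos: [0.708, 0.2297, 0.2186]
tool_rot: [-1.571, -0.002, 0.229]
ft_force: [0.8, 1.1, 5.7]
gripper_width: 0.087
t 6.3 shift [-1.1  1.   0.6] twist [-0.01 -0.2   0.12] F [0.8 1.1 5.7] w 0.087
```

View pics/scene2.png

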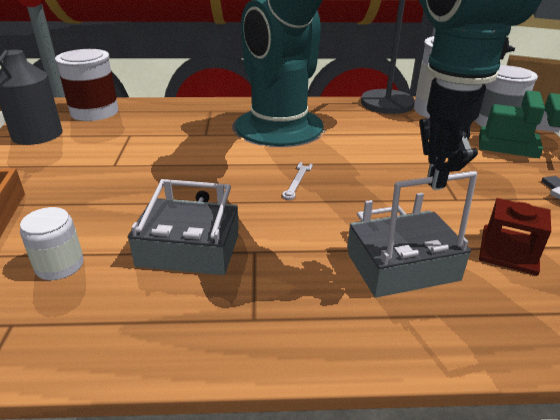

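The stay is up, with its bar at about (437,183) in the jaws, and the spare stay is still down. I'll open and rise straight up.

```bash

python3 -m crank '[{"grip":1,"delta_pos":[0,0,0],"twist":[0,0,0]},{"grip":1,"delta_pos":[0,0,0],"twist":[0,0,0]},{"grip":1,"delta_pos":[0,0,0],"twist":[0,0,0]},{"grip":1,"delta_pos":[0,0,0],"twist":[0,0,0]},{"grip":1,"delta_pos":[0,0,0],"twist":[0,0,0]},{"grip":1,"delta_pos":[0,0,0],"twist":[0,0,0]},{"grip":1,"delta_pos":[0,-15,0],"twist":[0,0,0]},{"grip":1,"delta_pos":[0,-25,0],"twist":[0,0,0]},{"grip":1,"delta_pos":[0,-25,0],"twist":[0,0,0]},{"grip":1,"delta_pos":[0,0,0],"twist":[0,0,0]}]'
python3 - <<'E'
from h import *
go([-120,0,39]);go([-120,0,200])
for n in("top","scene"):
    d=get_image(n); cv2.imwrite(f"pics/{n}3.png",d["img"][:,:,::-1])
E
```

```text
clock: 7.23
eef_pos: [0.7084, 0.2294, 0.2879]
tool_rot: [-1.57, -0.007, 0.229]
ft_force: [0.7, 0.0, 1.5]
gripper_width: 1.0
t 7.2333 shift [-170.2  247.8    0.3] twist [-0.02 -0.22  0.37] F [0.7 0.  1.5] w 1.0
t 7.2333 shift [-169.2   86.8    0.3] twist [-0.02 -0.22  0.37] F [0.7 0.  1.5] w 1.0
```

View pics/scene3.png

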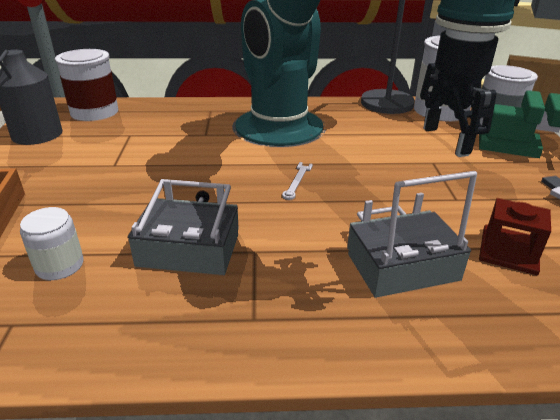

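The stay stays up by itself, with its bar from (397,184) to (473,176). Next, over the handle with the jaws half open.

```bash

python3 -m crank '[{"grip":0.5,"delta_pos":[-30,0,0],"twist":[0,-0.2,0]},{"grip":0.5,"delta_pos":[-40,0,0],"twist":[0,0,0]},{"grip":0.5,"delta_pos":[-40,0,0],"twist":[0,0,0]},{"grip":0.5,"delta_pos":[-40,0,0],"twist":[0,0,0]},{"grip":0.5,"delta_pos":[-20,20,0.3],"twist":[0,0,0]},{"grip":0.5,"delta_pos":[0,30,0],"twist":[0,0,0]},{"grip":0.5,"delta_pos":[0,37,0],"twist":[0,0,0]},{"grip":0.5,"delta_pos":[0,0,0],"twist":[0,0,0]},{"grip":0.5,"delta_pos":[0,0,0],"twist":[0,0,0]},{"grip":0.5,"delta_pos":[0,0,0],"twist":[0,0,0]}]'
python3 - <<'E'
from h import *
go([-120,0,39])
E
```

```text
clock: 8.17
eef_pos: [0.5421, 0.1906, 0.1966]
tool_rot: [-1.571, -0.001, 0.232]
ft_force: [-0.2, 0.1, 0.7]
gripper_width: 0.498
t 8.1667 shift [  2.2 157.6   0.5] twist [ 0.02 -0.03  0.03] F [-0.2  0.1  0.7] w 0.498
```

```bash

python3 -m crank '[{"grip":0.5,"delta_pos":[2,30,0.5],"twist":[0,0,0]},{"grip":0.5,"delta_pos":[0,30,0],"twist":[0,0,0]},{"grip":0.5,"delta_pos":[0,30,0],"twist":[0,0,0]},{"grip":0.5,"delta_pos":[0,25,0],"twist":[0,0,0]},{"grip":0.5,"delta_pos":[0,20,0],"twist":[0,0,0]},{"grip":0.5,"delta_pos":[0,12,0],"twist":[0,0,0]},{"grip":0.5,"delta_pos":[0,8,0],"twist":[0,0,0]},{"grip":0.5,"delta_pos":[0,0,0],"twist":[0,0,0]},{"grip":0.5,"delta_pos":[0,0,0],"twist":[0,0,0]}]'
python3 - <<'E'
from h import *
go([-120,0,39])
E
python3 -m crank '[{"grip":0,"delta_pos":[0,0,0],"twist":[0,0,0]},{"grip":0,"delta_pos":[0,0,0],"twist":[0,0,0]},{"grip":0,"delta_pos":[0,0,0],"twist":[0,0,0]},{"grip":0,"delta_pos":[0,0,0],"twist":[0,0,0]},{"grip":0,"delta_pos":[0,0,0],"twist":[0,0,0]},{"grip":0,"delta_pos":[0,0,0],"twist":[0,0,0]},{"grip":0,"delta_pos":[0,0,0],"twist":[0,0,0]}]'
python3 - <<'E'
from h import *
go([-120,0,39])
for n in("top","scene"):
    d=get_image(n); cv2.imwrite(f"pics/{n}4.png",d["img"][:,:,::-1])
E
```

```text
clock: 8.92
eef_pos: [0.544, 0.1917, 0.0415]
tool_rot: [-1.571, -0.001, 0.232]
ft_force: [0.8, -0.0, 0.5]
gripper_width: 0.502
t 8.9167 shift [ 0.1  2.5 -0.2] twist [-0.01 -0.01  0.07] F [ 0.8 -0.   0.5] w 0.502
clock: 9.5
eef_pos: [0.5439, 0.1918, 0.0415]
tool_rot: [-1.57, -0.002, 0.232]
ft_force: [-1.0, -0.3, 8.3]
gripper_width: 0.093
t 9.5 shift [ 0.2  2.5 -0.3] twist [-0.02 -0.01  0.09] F [-1.  -0.3  8.3] w 0.093
```

View pics/scene4.png

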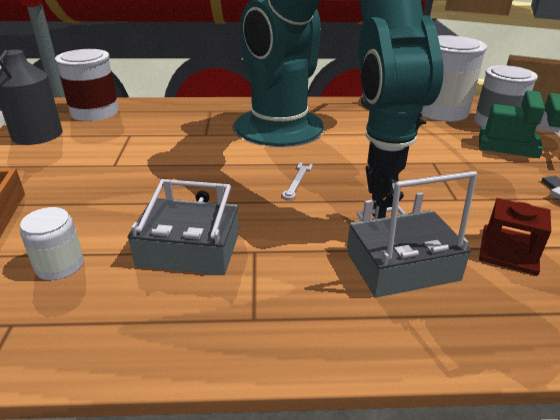

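The handle is gripped (opening 0.093), with the gripper at (385,195) in front of the drawer. I'll pull about 84 mm, slowly.

```bash

python3 -m crank '[{"grip":0,"delta_pos":[-4,0,0],"twist":[0,0,0]},{"grip":0,"delta_pos":[-8,0,0],"twist":[0,0,0]},{"grip":0,"delta_pos":[-8,0,0],"twist":[0,0,0]},{"grip":0,"delta_pos":[-8,0,0],"twist":[0,0,0]}]'
python3 -m crank '[{"grip":0,"delta_pos":[-8,0,0],"twist":[0,0,0]},{"grip":0,"delta_pos":[-9,0,0],"twist":[0,0,0]},{"grip":0,"delta_pos":[-9,0,0],"twist":[0,0,0]},{"grip":0,"delta_pos":[-9,0,0],"twist":[0,0,0]},{"grip":0,"delta_pos":[-9,0,0],"twist":[0,0,0]},{"grip":0,"delta_pos":[-8,0,0],"twist":[0,0,0]},{"grip":0,"delta_pos":[-4,0,0],"twist":[0,0,0]},{"grip":0,"delta_pos":[0,0,0],"twist":[0,0,0]},{"grip":0,"delta_pos":[0,0,0],"twist":[0,0,0]}]'
python3 - <<'E'
from h import *
go([-204,0,41.5])
for n in("top","scene"):
    d=get_image(n); cv2.imwrite(f"pics/{n}5.png",d["img"][:,:,::-1])
E
```

```text
clock: 9.93
eef_pos: [0.5167, 0.1854, 0.0415]
tool_rot: [-1.57, -0.003, 0.232]
ft_force: [2.3, 1.3, 8.3]
gripper_width: 0.096
clock: 10.68
eef_pos: [0.4617, 0.1725, 0.0414]
tool_rot: [-1.57, -0.002, 0.233]
ft_force: [-2.4, 0.2, 13.2]
gripper_width: 0.089
t 10.6833 shift [ 0.6 -0.1 -0.5] twist [-0.04 -0.    0.09] F [-2.4  0.2 13.2] w 0.089
```

View pics/scene5.png

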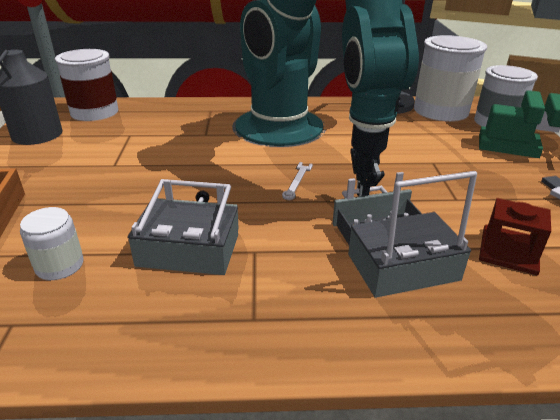

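The drawer is out, its front now at about (375,205) and its inside visible. I'll open to 0.5 and rise clear.

```bash

python3 -m crank '[{"grip":0.5,"delta_pos":[0,0,0],"twist":[0,0,0]},{"grip":0.5,"delta_pos":[0,0,0],"twist":[0,0,0]},{"grip":0.5,"delta_pos":[0,0,0],"twist":[0,0,0]},{"grip":0.5,"delta_pos":[0,0,0],"twist":[0,0,0]},{"grip":0.5,"delta_pos":[0,-15,0],"twist":[0,0,0]},{"grip":0.5,"delta_pos":[0,-30,0],"twist":[0,0,0]},{"grip":0.5,"delta_pos":[0,-30,0],"twist":[0,0,0]},{"grip":0.5,"delta_pos":[0,-30,0],"twist":[0,0,0]},{"grip":0.5,"delta_pos":[0,-30,0],"twist":[0,0,0]},{"grip":0.5,"delta_pos":[0,-30,0],"twist":[0,0,0]},{"grip":0.5,"delta_pos":[0,0,0],"twist":[0,0,0]},{"grip":0.5,"delta_pos":[0,0,0],"twist":[0,0,0]}]'
python3 -m crank '[{"grip":0.5,"delta_pos":[0,0,36],"twist":[0,0,0]},{"grip":0.5,"delta_pos":[0,0,36],"twist":[0,0,0]},{"grip":0.5,"delta_pos":[0,0,36],"twist":[0,0,0]},{"grip":0.5,"delta_pos":[0,0,36],"twist":[0,0,0]},{"grip":0.5,"delta_pos":[0,0,36],"twist":[0,0,0]},{"grip":0.5,"delta_pos":[0,0,0],"twist":[0,0,0]},{"grip":0.5,"delta_pos":[0,0,0],"twist":[0,0,0]},{"grip":0.5,"delta_pos":[0,0,0],"twist":[0,0,0]}]'
python3 - <<'E'
from h import *
go([-204,0,41.5])
p=np.load("p.npy")
for n in("top","scene"):
    d=get_image(n); a=d["img"][:,:,::-1].copy(); cv2.imwrite(f"pics/{n}6.png",a)
    R=139.7;th=1.32+.158
    print(n,"bar ends@1.32",proj(d,c2w(p,np.array([[60-R*np.cos(th),y,85+R*np.sin(th)] for y in(70,-70)])/1e3)).round(1).tolist(),"handle@84",proj(d,c2w(p,np.array([[-204,45,50],[-204,-45,50]])/1e3)).round(1).tolist())
E
```

```text
clock: 11.78
eef_pos: [0.462, 0.1725, 0.2067]
tool_rot: [-1.57, -0.003, 0.233]
ft_force: [0.2, -0.4, -0.6]
gripper_width: 0.501
clock: 12.45
eef_pos: [0.4198, 0.3465, 0.2043]
tool_rot: [-1.572, 0.001, 0.232]
ft_force: [-0.4, -0.8, -0.1]
gripper_width: 0.5
t 12.45 shift [   1.5  163.1 -179.2] twist [ 0.08 -0.02 -0.08] F [-0.4 -0.8 -0.1] w 0.5
top bar ends@1.32 [[68.7, 113.5], [166.4, 93.5]] handle@84 [[151.7, 282.9], [203.2, 271.6]]
scene bar ends@1.32 [[473.7, 174.3], [397.6, 185.3]] handle@84 [[380.6, 188.5], [343.9, 193.8]]
```

View pics/scene6.png

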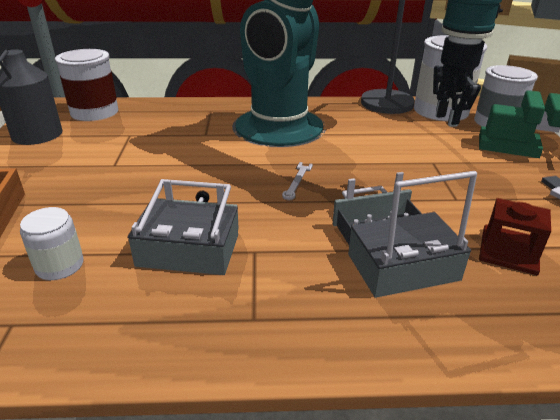

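View pics/top6.png

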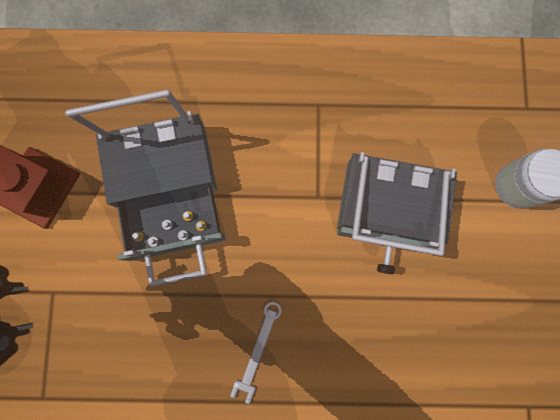

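The handle ends show at (152,283) and (204,272) and the bar ends at (69,113) and (167,94). These match the predictions for 84 mm out and 1.32 rad. The spare chest is unchanged and the arm is clear of everything, so I'll hand in.

```bash
python3 -c "
from plant import hand_in,sense
print(hand_in(),sense()['clock'])"
```

```text
the job is handed in; nothing more can be done
the job is handed in; nothing more can be done
```

The job is done and handed in at about 12.5 s of the 45 s allowed. I gripped the middle of the bar-handle chest's stay, swung it up, and let go. I then gripped the drawer's bar handle, pulled the drawer out, let go and moved the arm clear.

- **Stay:** the last pictures show it standing by itself at about 1.32 rad (stop at 1.5), within about 1 to 2 px of the predicted position.
- **Drawer:** it is about 84 mm of 90 mm out, again matching the prediction.
- **Other chest:** the knob chest looks the same as at the start, with its stay down.
- **Forces:** the wrist force reached about 32 N at most in the readings I took, midway through swinging the stay, and was near zero at the end.

No check failed or disagreed. `hand_in` gave no verdict.

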